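# Clamp the fish-scale plates in the screw press to the set force

### The job

Push the press's slide-out lower platen, with the fish-scale plates on it, fully home under the screw. Then wind the T-handle on top clockwise to clamp the plates until the sprung brass indicator tab pops out of the side of the spring housing, and stop there, at most a quarter turn later, leaving the press clamped. Leave the other things on the bench where they are.

Things in the scene. Friction and masses are not known exactly. Their poses are not given: they have to be found in the camera images.
- press: grey two-column screw press, bolted down. Origin: bench level under the screw axis; x to its back (the platen slides out to -x), y to its left, z up. Base 180 x 220 x 30 mm; columns at y = +-90 mm; crosshead 60 (x) x 230 mm (y), z 105 to 140 mm, with hex nuts to z 158 at its ends; on it the round spring housing, 60 mm wide, up to z 180 mm; above that the T-handle
- platen (a joint): the slide-out lower platen (steel, 116 x 108 mm, with a pack of two steel plates 90 x 80 mm on it, top face at z = 62 mm): how far it is drawn out to the front (-x of the press), m; 0 = fully home against the back stop, at most 0.06. It slides with about 3 N of friction and stays where it is left.
- platen_grip (a point): centre of the platen's black grip bar: a round bar 15 mm thick and 110 mm long along the press's y, 50 mm above the bench, 125 mm in front of the screw axis when the platen is home; free space under and in front of it
- handle (a joint): turn of the screw, rad; grows clockwise seen from above, which tightens (right-hand screw, 8 mm lead per turn). The pressure foot of the screw's end meets the plates at about 3.9 rad, a little over half a turn before the tab pops. It stays where it is left; it needs 0.25 N m while free, rising to about 0.4 N m when the tab pops.
- spindle (a joint): how far the screw spindle with its 60 mm pressure foot has come down out of the nut, m: 0.008 per turn of the handle; the foot meets the plates at 0.005
- handle_hub (a point): centre of the T-handle: on the screw axis at the height of its bar, 217 mm above the bench. The bar is steel, level, 14 mm thick, 134 mm long over its two 20 mm black ball ends, with a 32 mm hub in the middle (26 mm high). Wound on, it keeps its height until the foot bears, then rises with the sprung nut (about 4 mm).
- handle_end (a point): centre of one ball end of the T-handle, 57 mm from the hub (the other lies opposite)
- load_nut (a joint): rise of the sprung nut in the housing, m: how far the load spring is squeezed. 0 until the foot bears on the plates, then 8 mm per turn of the handle; the tab pops at about 0.004 (about 110 N); 0.0063 is more than a quarter turn past that, overtightened.
- tab (a joint): how far the brass indicator tab stands out, m: 0 flush in its slot, 0.018 popped out (just before, it may creep up to 4 mm, then it springs all the way at once)
- tab_tip (a point): middle of the outer face of the indicator tab (28 mm wide, 7 mm thick), 163 mm above the bench, on the +y side of the spring housing: 36 mm from the screw axis when in, 54 mm when out
- petri_a: covered clear Petri dish, 94 mm wide, 17 mm high, beside the press; origin: centre of its underside; to be left alone
- petri_b: a second covered Petri dish like it, on the paper left in front of the robot; to be left alone
- wash_bottle: white plastic wash bottle, 70 mm wide, about 200 mm high, with a bent spout; left of the press; to be left alone
- bowl: white porcelain bowl, 84 mm wide, 50 mm high; right of the press; to be left alone
- forceps: steel forceps, 140 mm long, 6 mm high, lying right of the platen's grip; to be left alone
- scalpel: steel scalpel, 140 mm long, 5 mm high, on the paper right in front of the robot; to be left alone
- jar: glass jar with a black cap, 76 mm wide, 90 mm high, far right; to be left alone

How it is judged:
On the way, in this order (a step that is already met when the one before it is completed fails the run):
1. the platen is pushed fully home (value of joint platen below 0.003 m), for 0.2 s.
2. with the platen home, the screw is tightened until the tab has popped out (value of joint platen below 0.003 m and value of joint tab above 0.013 m), for 0.2 s.
At the end, for the whole second after the job is handed in: the platen is home (within 3 mm of its back stop), the indicator tab is out (over 13 of its 18 mm), the clamp still bears (sprung nut up 3.3 to 6.3 mm) and the handle is at rest (all of step 2 and value of joint load_nut between 0.0033 and 0.0063 m and velocity of joint handle between -0.05 and 0.05 rad/s); the robot touches nothing.
It fails at once if the screw is overtightened: sprung nut over 6.3 mm up, more than a quarter turn after the tab pops (value of joint load_nut above 0.0063 m).
It fails at once if one of the bystanders is moved more than 30 mm (distance of any of petri_a, petri_b, wash_bottle, bowl, forceps, scalpel, jar from where it was at the start of the episode above 0.03 m).
It also fails if it takes over 64 s, if anything falls off the work surface, if the arm or the gripper's body presses on something with over 40 N, if the wrist force passes 120 N, or if a joint passes its speed limit or range.

### The arm

A 6-joint arm with a two-finger parallel gripper is mounted at the origin on the work surface. World frame = base frame: x ahead of the robot, y to its left, z up, the work surface at z = 0. Lengths are in m, angles in rad, forces in N, time in s.
With the tool pointing down it reaches from about 0.225 to 0.725 m from the base axis. Payload 3.1 kg.
Tool frame: the origin (TCP) lies midway between the tips of the shut fingers; the grasp point (between the pads) lies 19 mm behind it; z points along the fingers, y is the line along which they close (so a half turn about z gives the same grasp; the last joint's range is limited). The gripper opens to 85 mm and grips with 20 to 120 N. Pads are 22 mm wide; open, the fingers measure 114 mm over their backs; the gripper's body (76 mm by 85 mm) begins 54 mm behind the grasp point. The pads swing forward as they close: fully open they stand 13 mm farther back than shut.
Start: joints at [1.111, 0.048, 0.099, 1.622, 0, 1.443], TCP at [0.171, 0.496, 0.231] pointing down, gripper open.
Joint ranges: [-2.91, 2.91], [-0.99, 1.94], [-1.21, 1.42], [-2.12, 2.29], [-1.49, 1.47], [-3.14, 3.14]. Speed limits (rad/s): [2.79, 2.79, 3.14, 3.14, 3.14, 3.14].

### API

Orientations are given as a unit quaternion [w, x, y, z].
In Python, from cell import telemetry, vision, arm, nets gives the robot as it stands.
- The arm moves only by the shell command python3 -m jog 'ROWS' [FORCE]. ROWS is JSON, a list of rows, each a list of 7 numbers: the shift along the tool's x, y, z normalised to -1 to 1, where 1 is 1 m, then the turn, a rotation vector about the tool's x, y, z normalised to -1 to 1, where 1 is 30 degrees, then the opening, from 0 (shut) to 1 (fully open). A call has 1 to 12 rows; each row is the pose to reach, as a shift and turn from the pose commanded when the call began, along the tool's axes at that moment; what a row does not reach only later rows make up. A row lasts 1/12 s, in which the tool goes at most 41.7 mm and 7.16 degrees, less where a joint would pass 70% of its speed; a pose out of reach is approached as far as the arm can. A call with a number of a shift or a turn outside -1 to 1 is refused whole. A call with a gripper value outside its range is refused whole. The fingers move at their own pace and stop on an object; FORCE is the grip in N (left out, the last holds). Time passes only in rows, so rows that repeat a pose let the fingers close. It gives the time, the measured TCP pose, the force, the opening and the grip force at its end, in the units of the state.
- telemetry.state(): the state, without advancing time (a new reading comes with each control period).
- vision.grab_frame(name): name is "scene" or "top" or "wrist"; returns a dict with "color" (400x640x3 uint8, red, green, blue), "range_z" (400x640 float32, m along the optical axis (not along the pixel's ray), 0 where there is no reading), "intrinsics" (3x3 intrinsics, pixels), "position" and "orientation" of the camera in the world. Camera axes: x right, y down, z forward; pixel columns grow to the right and rows downward; lengths in m; the calibration is good to about 2 mm. The wrist camera is an equidistant fisheye: a pixel r from the principal point sees the ray r / f radians off the axis. A picture is of the moment at which its call begins.
- arm.close_job(): hands the job in; it is judged then, once.
Trained networks look in a picture, given as the dict that the camera call returned (one of the last four; its "shot" number tells which), for a name from the list of things; names that differ only in an ending like _2 or _b are one class to them, and where a whole thing is asked for, a point or a joint stands for the part that bears it (a point fixed in the world has none). Each returns a list of dicts, best first, with "conf" (0 to 1); they miss things now and then, are a little off and sometimes report something else, mostly with a low value. They report only what shows in the picture. A call takes as long as a camera call.
- nets.look_for(label, picture): "position" ([column, row] in pixels, amid what is visible of it).
- nets.place_of(label, picture): "position" ([column, row] in pixels: a listed point, or the origin of a listed thing).
The state is a dict: "t": time; "joints": joint angles; "qvel": joint speeds; "effort": joint torques, N m; "tcp_pos": TCP position; "ee_rot": TCP orientation; "wrist_force": force on the tool from outside, world axes, zero at the start; "torque": the same for the moment, N m; "gripper_width": opening from 0.0 (shut) to 1.0 (fully open); "finger_force": force on a finger pad.
Only numpy, scipy, OpenCV 4.12 (cv2) and the standard library are available. Lean on these libraries where they do the work, as an engineer would, in place of code of your own. Each camera call takes 0.05 s, during which the arm holds its last target. There are 200 camera calls.

## Working session

There is one attempt and no reset: what is moved stays moved. The work goes in short steps, Python scripts to look and compute and a shell command to move; the robot and the scene stay as the last step left them, time stands still between calls to the robot, and variables do not carry over. Pictures are saved under pics/ and viewed, at most 10 in all, crops included, and the job is handed in when it is done.

```bash
mkdir -p pics; cat > h.py <<'E'
import numpy as np, cv2
from scipy.spatial.transform import Rotation as R
from cell import telemetry, vision, arm, nets
def q(o): return R.from_quat([o[1],o[2],o[3],o[0]])
def ray(f,px,fish=False):
    K=np.array(f["intrinsics"]); u=(px[0]-K[0,2])/K[0,0]; v=(px[1]-K[1,2])/K[1,1]
    if fish:
        r=np.hypot(u,v)+1e-9; d=np.array([np.sin(r)*u/r,np.sin(r)*v/r,np.cos(r)])
    else: d=np.array([u,v,1.])
    return np.array(f["position"]), q(f["orientation"]).apply(d)
def atz(f,px,z,fish=False):
    p,d=ray(f,px,fish); return p+d*(z-p[2])/d[2]
def project(f,P):
    K=np.array(f["intrinsics"]); c=q(f["orientation"]).inv().apply(np.array(P)-f["position"]); return K[0,0]*c[...,0]/c[...,2]+K[0,2],K[1,1]*c[...,1]/c[...,2]+K[1,2]
def save(f,n): cv2.imwrite("pics/"+n,cv2.cvtColor(f["color"],cv2.COLOR_RGB2BGR))
E
python3 - <<'E'
from h import *
s=telemetry.state(); print(s)
for n in ["top","scene"]:
    f=vision.grab_frame(n); save(f,n+".png"); print(n,f["position"],f["orientation"],f["intrinsics"])
    for l,z in [("platen_grip",.05),("handle_hub",.217),("handle_end",.217),("press",0),("tab_tip",.163),("wash_bottle",0),("petri_a",0),("bowl",0),("forceps",0),("scalpel",0),("jar",0)]:
        for r in nets.place_of(l,f)[:2]: print(l,np.round(r["position"],1),round(r["conf"],2),np.round(atz(f,r["position"],z),4))
E
```

```text
{'t': 0.0, 'joints': array([1.11118584e+00, 4.87626248e-02, 9.75473040e-02, 1.62200573e+00,
       4.86889743e-05, 1.44297428e+00]), 'qvel': array([ 0.00038015,  0.00054022, -0.00105341, -0.00270628,  0.00117317,
       -0.00054959]), 'effort': array([-5.93551049e-04, -3.38779342e+01,  3.20017040e+01,  2.01900158e-02,
       -7.51038101e-05,  7.24316862e-06]), 'tcp_pos': array([0.17073742, 0.49579584, 0.23008567]), 'ee_rot': array([-3.74293873e-04,  1.65134247e-01,  9.86270353e-01, -1.15339222e-03]), 'wrist_force': array([-0.32837338,  0.04821079, -0.36401731]), 'torque': array([ 0.0254424 , -0.00408919, -0.00293659]), 'finger_force': 0.0, 'gripper_width': 0.9981460600691429}
top [ 0.39411506 -0.04468799  1.44076176] [ 0.02556124 -0.70097629  0.71216077 -0.02838828] [[463.57900566   0.         329.06999378]
 [  0.         463.57900566 201.09334637]
 [  0.           0.           1.        ]]
platen_grip [338.7 212.8] 0.84 [ 0.4647 -0.0795  0.05  ]
platen_grip [337.5 155.1] 0.64 [ 0.6399 -0.0789  0.05  ]
handle_hub [338.2 141.7] 0.83 [ 0.6465 -0.0773  0.217 ]
handle_hub [403.7 150.3] 0
[... 802 characters left out ...]
  1.        ]]
platen_grip [324.3 233.2] 0.61 [ 0.466  -0.0868  0.05  ]
platen_grip [374.9 191.6] 0.39 [0.6987 0.0883 0.05  ]
handle_hub [375.1 192.7] 0.51 [ 0.6439 -0.0716  0.217 ]
handle_end [364.7 200.9] 0.66 [ 0.6003 -0.1031  0.217 ]
press [371.1 236.7] 0.73 [ 0.6434 -0.0928  0.    ]
wash_bottle [360.3 181.6] 0.57 [0.668  0.2021 0.    ]
petri_a [346.7 198.8] 0.75 [0.5912 0.1133 0.    ]
petri_a [269.  180.7] 0.57 [0.2857 0.2698 0.    ]
bowl [386.8 280.8] 0.85 [ 0.6514 -0.2882  0.    ]
forceps [344.6 278.6] 0.62 [ 0.5096 -0.2561  0.    ]
forceps [386.8 281.1] 0.57 [ 0.6511 -0.2894  0.    ]
scalpel [282.1 306.2] 0.54 [ 0.2865 -0.326   0.    ]
jar [323.8 352.3] 0.57 [ 0.3971 -0.5002  0.    ]
```

```bash
python3 - <<'E'
import cv2
a=cv2.imread("pics/top.png")[90:290,200:500]; cv2.imwrite("pics/topc.png",cv2.resize(a,None,fx=2.6,fy=2.6,interpolation=cv2.INTER_CUBIC))
E
```

```text
(no output)
```

View pics/topc.png

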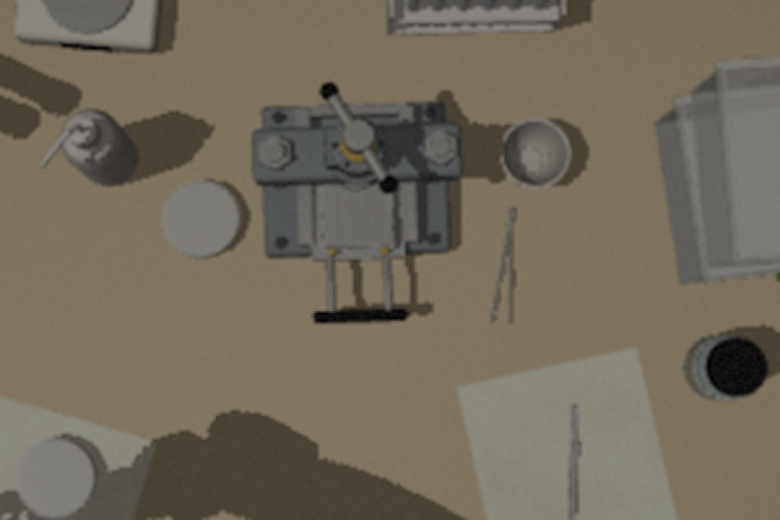

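The top picture shows the press slightly turned: the hub is at crop pixel (358,137), the ball ends at (329,90) and (389,184), and the black grip bar runs from (318,317) to (404,314). The way to the bar from the robot's side is clear.

```bash
python3 - <<'E'
from h import *
f=vision.grab_frame("top")
g=lambda p:(np.array(p)/2.6+[200,90])
A=atz(f,g((318,317)),.05);B=atz(f,g((404,314)),.05);print("grip",A,B,(A+B)/2, np.degrees(np.arctan2(*(A-B)[1::-1]))-90)
n1=atz(f,g((275,152)),.158);n2=atz(f,g((440,146)),.158);print("nuts",n1,n2,(n1+n2)/2,np.degrees(np.arctan2(*(n1-n2)[1::-1]))-90)
C=atz(f,g((329,90)),.217);D=atz(f,g((389,184)),.217);H=atz(f,g((358,137)),.217)
print("handle",C,D,(C+D)/2,H,np.linalg.norm(C-D),np.degrees(np.arctan2(*(C-D)[1::-1])))
s=telemetry.state(); print(q(s["ee_rot"]).as_matrix())
E
```

```text
grip [ 0.46811312 -0.03027448  0.05      ] [ 0.47001553 -0.1296928   0.05      ] [ 0.46906433 -0.07998364  0.05      ] 1.0962450103950516
nuts [0.64090838 0.01224983 0.158     ] [ 0.64472741 -0.16556046  0.158     ] [ 0.64281789 -0.07665531  0.158     ] 1.2304178776671364
handle [ 0.69338835 -0.04682665  0.217     ] [ 0.5945782  -0.10681311  0.217     ] [ 0.64398328 -0.07681988  0.217     ] [ 0.64385439 -0.07587944  0.217     ] 0.11559334667851895 31.26143634812772
[[-9.45456944e-01  3.25747089e-01 -8.28259385e-06]
 [ 3.25747089e-01  9.45456944e-01  1.98856515e-05]
 [ 1.43085290e-05  1.61029965e-05 -1.00000000e+00]]
```

```bash
R='x'; python3 -m jog '[[-0.211,-0.231,0,0,0,-0.673,0],[-0.211,-0.231,0,0,0,-0.673,0],[-0.211,-0.231,0,0,0,-0.673,0],[-0.211,-0.231,0,0,0,-0.673,0],[-0.211,-0.231,0,0,0,-0.673,0],[-0.211,-0.231,0,0,0,-0.673,0],[-0.211,-0.231,0,0,0,-0.673,0],[-0.211,-0.231,0,0,0,-0.673,0],[-0.211,-0.231,0,0,0,-0.673,0]]' 60
python3 -m jog '[[-0.119,-0.29,0,0,0,0,0],[-0.119,-0.29,0,0,0,0,0],[-0.119,-0.29,0,0,0,0,0],[-0.119,-0.29,0,0,0,0,0],[-0.119,-0.29,0,0,0,0,0],[-0.119,-0.29,0,0,0,0,0],[-0.119,-0.29,0,0,0,0,0],[-0.119,-0.29,0,0,0,0,0],[-0.119,-0.29,0,0,0,0,0]]'
python3 - <<'E'
from h import *
s=telemetry.state(); print(s["tcp_pos"],q(s["ee_rot"]).as_matrix(),s["joints"],s["wrist_force"])
E
```

```text
t: 2.0
tcp_pos: [0.297, 0.2054, 0.2316]
ee_rot: [0.001, -0.007, 1.0, -0.001]
wrist_force: [0.1, 0.0, 0.8]
gripper_width: -0.002
finger_force: 0.0
t: 2.75
tcp_pos: [0.4218, -0.0815, 0.2306]
ee_rot: [0.0, -0.008, 1.0, -0.001]
wrist_force: [-0.4, 0.9, 0.6]
gripper_width: -0.0
finger_force: 0.0
[ 0.42179593 -0.08153906  0.23056149] [[-9.99878333e-01 -1.55986637e-02  3.16665176e-05]
 [-1.55986894e-02  9.99877707e-01 -1.11929335e-03]
 [-1.42031644e-05 -1.11965113e-03 -9.99999373e-01]] [-3.46545198e-01 -2.00069284e-01 -1.35819076e-01  1.63463658e+00
 -1.04199796e-03 -3.62144726e-01] [-0.37522668  0.93711926  0.64944999]
```

```bash
python3 -m jog '[[0,0,0.195,0,0,0,0],[0,0,0.195,0,0,0,0],[0,0,0.195,0,0,0,0],[0,0,0.195,0,0,0,0],[0,0,0.195,0,0,0,0],[0,0,0.195,0,0,0,0],[0,0,0.195,0,0,0,0]]'
python3 -m jog '[[-0.015,0,0,0,0,0,0],[-0.025,0,0,0,0,0,0],[-0.032,0,0,0,0,0,0],[-0.039,0,0,0,0,0,0],[-0.046,0,0,0,0,0,0],[-0.053,0,0,0,0,0,0],[-0.06,0,0,0,0,0,0],[-0.066,0,0,0,0,0,0],[-0.07,0,0,0,0,0,0],[-0.072,0,0,0,0,0,0],[-0.072,0,0,0,0,0,0]]'
```

```text
t: 3.33
tcp_pos: [0.4184, -0.0765, 0.035]
ee_rot: [-0.002, -0.011, 1.0, 0.001]
wrist_force: [-0.0, -0.1, -0.1]
gripper_width: 0.001
finger_force: 0.0
t: 4.25
tcp_pos: [0.493, -0.0768, 0.0362]
ee_rot: [0.0, -0.01, 1.0, 0.0]
wrist_force: [-1.4, 0.1, 0.6]
gripper_width: 0.002
finger_force: 0.2
```

```bash
python3 -m jog '[[-0.003,0,0,0,0,0,0],[-0.005,0,0,0,0,0,0],[-0.007,0,0,0,0,0,0],[-0.007,0,0,0,0,0,0]]'; python3 -m jog '[[-0.002,0,0,0,0,0,0],[-0.004,0,0,0,0,0,0],[-0.004,0,0,0,0,0,0]]'; python3 - <<'E'
from h import *
f=vision.grab_frame("top"); 
for r in nets.place_of("platen_grip",f)[:2]: print(np.round(r["position"],1),round(r["conf"],2),np.round(atz(f,r["position"],.05),4))
E
```

```text
t: 4.58
tcp_pos: [0.4994, -0.0766, 0.0361]
ee_rot: [0.0, -0.01, 1.0, 0.0]
wrist_force: [-1.8, 0.1, 0.3]
gripper_width: -0.003
finger_force: 0.9
t: 4.83
tcp_pos: [0.5004, -0.0766, 0.036]
ee_rot: [-0.003, -0.01, 1.0, -0.0]
wrist_force: [-8.7, 0.4, 5.2]
gripper_width: -0.001
finger_force: 4.5
```

```bash
python3 -m jog '[[-0.002,0,0,0,0,0,0],[-0.005,0,0,0,0,0,0],[-0.005,0,0,0,0,0,0],[-0.005,0,0,0,0,0,0]]'; python3 -m jog '[[0.03,0,0,0,0,0,0],[0.06,0,0,0,0,0,0],[0.06,0,-0.04,0,0,0,0],[0.06,0,-0.08,0,0,0,0],[0.06,0,-0.12,0,0,0,0],[0.06,0,-0.16,0,0,0,0],[0.06,0,-0.20,0,0,0,0],[0.06,0,-0.24,0,0,0,0],[0.06,0,-0.26,0,0,0,0],[0.06,0,-0.26,0,0,0,0.8]]'; python3 - <<'E'
from h import *
s=telemetry.state(); print(s["joints"])
f=vision.grab_frame("top"); save(f,"top2.png")
for l,z in [("platen_grip",.05),("handle_hub",.217),("handle_end",.217)]:
  for r in nets.place_of(l,f)[:2]: print(l,np.round(r["position"],1),round(r["conf"],2),np.round(atz(f,r["position"],z),4))
f=vision.grab_frame("wrist"); save(f,"w1.png");print(f["position"],f["orientation"],f["intrinsics"])
for l,z in [("platen_grip",.05),("handle_hub",.217),("handle_end",.217)]:
  for r in nets.place_of(l,f)[:2]: print(l,np.round(r["position"],1),round(r["conf"],2),np.round(atz(f,r["position"],z,1),4))
E
```

```text
t: 5.27
tcp_pos: [0.5005, -0.0765, 0.0357]
ee_rot: [-0.008, -0.01, 1.0, -0.0]
wrist_force: [-19.8, -1.9, 13.1]
gripper_width: 0.0
finger_force: 10.0
t: 6.1
tcp_pos: [0.4517, -0.0783, 0.3033]
ee_rot: [0.007, -0.01, 1.0, -0.002]
wrist_force: [0.0, -0.0, 0.7]
gripper_width: 0.129
finger_force: 0.0
[-3.18993852e-01 -1.08595133e-01  9.10890145e-02  1.75624300e+00
  1.18395196e-03 -3.39831526e-01]
handle_hub [334.3 142.8] 0.67 [ 0.6437 -0.0668  0.217 ]
handle_end [351.2 160.4] 0.78 [ 0.5955 -0.1111  0.217 ]
handle_end [401.7 153.6] 0.62 [ 0.6118 -0.2463  0.217 ]
[ 0.36755825 -0.07917587  0.43807147] [0.10956595 0.69135922 0.70517711 0.1128848 ] [[309.70691629   0.         322.29405716]
 [  0.         309.70691629 196.71890459]
 [  0.           0.           1.        ]]
platen_grip [322.1 216.1] 0.76 [ 0.5219 -0.0757  0.05  ]
handle_end [289.5 343. ] 0.47 [ 0.5912 -0.1065  0.217 ]
```

View pics/w1.png

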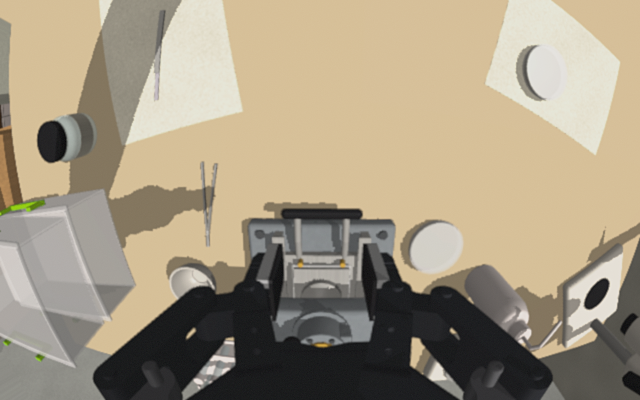

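The wrist picture shows the grip bar (322,214) pushed up close to the press base, with the fingers at (275,285) and (370,285). The platen is against its stop: the TCP stopped at x=0.5005 while the push force rose to 20 N. Next I move above the hub.

```bash
python3 -m jog '[[-0.04,0,0,0,0,-0.2,0.8],[-0.08,0,0,0,0,-0.4,0.8],[-0.12,-0.001,0,0,0,-0.6,0.8],[-0.16,-0.002,0,0,0,-0.8,0.8],[-0.192,-0.002,0,0,0,-1,0.8],[-0.192,-0.002,0,0,0,-1,0.8],[-0.192,-0.002,0,0,0,-1,0.8],[-0.192,-0.002,0,0,0,-1,0.8]]' 80; python3 - <<'E'
from h import *
s=telemetry.state(); print(s["joints"],s["tcp_pos"])
M=q(s["ee_rot"]).as_matrix();print(M, "yaw_y",np.degrees(np.arctan2(M[1,1],M[0,1])))
print("to hub in tool axes",M.T@(np.array([.6437,-.0766,.198])-s["tcp_pos"]))
f=vision.grab_frame("wrist"); save(f,"w2.png")
for l,z in [("handle_hub",.217),("handle_end",.217),("tab_tip",.163)]:
  for r in nets.place_of(l,f)[:2]: print(l,np.round(r["position"],1),round(r["conf"],2),np.round(atz(f,r["position"],z,1),4))
E
```

```text
t: 7.17
tcp_pos: [0.6396, -0.0756, 0.295]
ee_rot: [-0.001, -0.268, 0.963, 0.001]
wrist_force: [0.2, 0.0, 0.4]
gripper_width: 0.801
finger_force: 0.0
[-2.21649132e-01  4.21821683e-01  6.69886300e-01  1.82192814e+00
 -5.14490279e-05 -7.65198805e-01] [ 0.63962019 -0.07557843  0.29499534]
[[-8.55874851e-01 -5.17174264e-01 -3.00346274e-03]
 [-5.17178100e-01  8.55877575e-01  6.24096085e-04]
 [ 2.24782997e-03  2.08747330e-03 -9.99995295e-01]] yaw_y 121.14297230748075
to hub in tool axes [-0.0031815  -0.00318679  0.09698199]
handle_hub [319.6 209.6] 0.97 [ 0.642  -0.0757  0.217 ]
handle_end [316.8 136. ] 0.76 [ 0.595  -0.1062  0.217 ]
handle_end [193.2 100.2] 0.52 [ 0.617  -0.2004  0.217 ]
tab_tip [588.5 101.1] 0.25 [0.3872 0.1348 0.163 ]
```

View pics/w2.png

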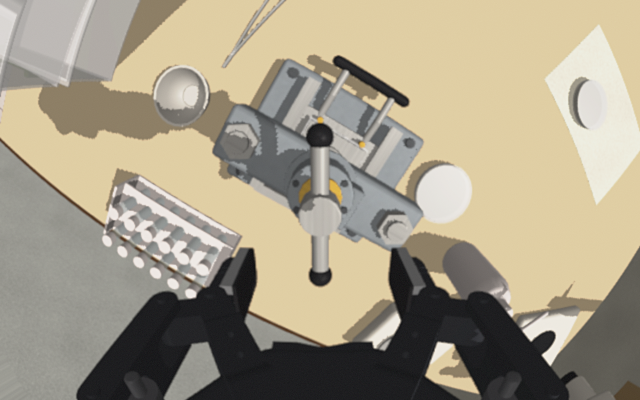

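The wrist picture shows the handle's bar vertical at column 320, with ball ends at rows 135 and 277 and the hub at (320,214). The fingers sit symmetrically on either side at about 237 and 402, so I descend and grip.

```bash
python3 -m jog '[[-0.003,-0.002,0.03,0,0,0,0.8],[-0.003,-0.002,0.06,0,0,0,0.8],[-0.003,-0.002,0.085,0,0,0,0.8],[-0.003,-0.002,0.098,0,0,0,0.8],[-0.003,-0.002,0.098,0,0,0,0.8],[-0.003,-0.002,0.098,0,0,0,0.8]]' 80; python3 -m jog '[[0,0,0,0,0,0,0.3],[0,0,0,0,0,0,0.1],[0,0,0,0,0,0,0],[0,0,0,0,0,0,0],[0,0,0,0,0,0,0],[0,0,0,0,0,0,0],[0,0,0,0,0,0,0],[0,0,0,0,0,0,0]]' 80
```

```text
t: 7.87
tcp_pos: [0.6426, -0.0758, 0.1989]
ee_rot: [-0.0, -0.269, 0.963, 0.0]
wrist_force: [-0.7, -0.2, 0.8]
gripper_width: 0.801
finger_force: 0.0
t: 8.53
tcp_pos: [0.6442, -0.0751, 0.2013]
ee_rot: [0.002, -0.269, 0.963, 0.0]
wrist_force: [-2.1, 1.4, 6.0]
gripper_width: 0.349
finger_force: 79.3
```

```bash
python3 -m jog '[[0,0,0,0,0,0.2,0],[0,0,0,0,0,0.4,0],[0,0,0,0,0,0.6,0],[0,0,0,0,0,0.8,0],[0,0,0,0,0,1,0],[0,0,0,0,0,1,0]]'; python3 -m jog '[[0,0,0,0,0,0.2,0],[0,0,0,0,0,0.4,0],[0,0,0,0,0,0.6,0],[0,0,0,0,0,0.8,0],[0,0,0,0,0,1,0],[0,0,0,0,0,1,0]]'; python3 - <<'E'
from h import *
s=telemetry.state(); print(s["joints"],s["tcp_pos"],s["wrist_force"],s["torque"])
M=q(s["ee_rot"]).as_matrix();print("yaw_y",np.degrees(np.arctan2(M[1,1],M[0,1])))
f=vision.grab_frame("wrist"); save(f,"w3.png")
E
```

```text
t: 9.03
tcp_pos: [0.6443, -0.0753, 0.2013]
ee_rot: [0.002, -0.009, 1.0, 0.0]
wrist_force: [-2.6, 1.4, 5.6]
gripper_width: 0.35
finger_force: 79.7
t: 9.53
tcp_pos: [0.6442, -0.0755, 0.2013]
ee_rot: [0.001, 0.251, 0.968, 0.0]
wrist_force: [-2.5, 1.1, 6.2]
gripper_width: 0.356
finger_force: 79.7
[-2.20313109e-01  3.72835372e-01  4.16462797e-01  1.61151514e+00
  5.22752947e-04  2.86103351e-01] [ 0.64418831 -0.07553882  0.20128037] [-2.48456436  1.11886366  6.20097727] [ 0.31395723  0.52291472 -0.17602528]
yaw_y 60.98461787421589
```

View pics/w3.png

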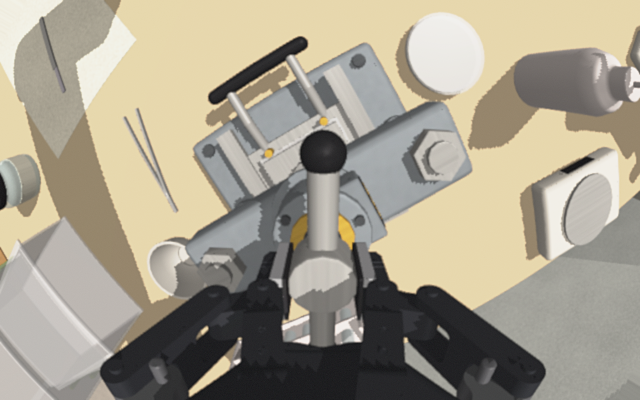

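The bar turned with the gripper and still stands vertical at column 322. The tab slot, a thin brass line, is at about (372,200) and the tab is in. I keep winding.

```bash
python3 -m jog '[[0,0,0,0,0,0.2,0],[0,0,0,0,0,0.4,0],[0,0,0,0,0,0.6,0],[0,0,0,0,0,0.8,0],[0,0,0,0,0,1,0],[0,0,0,0,0,1,0]]' | grep -E "tcp|force"; python3 -m jog '[[0,0,0,0,0,0.2,0],[0,0,0,0,0,0.4,0],[0,0,0,0,0,0.6,0],[0,0,0,0,0,0.8,0],[0,0,0,0,0,1,0],[0,0,0,0,0,1,0]]'| grep -E "tcp|force"; python3 -m jog '[[0,0,0,0,0,0.2,0],[0,0,0,0,0,0.4,0],[0,0,0,0,0,0.6,0],[0,0,0,0,0,0.8,0],[0,0,0,0,0,1,0],[0,0,0,0,0,1,0]]'| grep -E "tcp|force"; python3 -m jog '[[0,0,0,0,0,0.2,0],[0,0,0,0,0,0.4,0],[0,0,0,0,0,0.6,0],[0,0,0,0,0,0.8,0],[0,0,0,0,0,1,0],[0,0,0,0,0,1,0]]'| grep -E "tcp|force"; python3 -m jog '[[0,0,0,0,0,0.2,0],[0,0,0,0,0,0.4,0],[0,0,0,0,0,0.6,0],[0,0,0,0,0,0.8,0],[0,0,0,0,0,1,0],[0,0,0,0,0,1,0]]'| grep -E "tcp|force"; python3 - <<'E'
from h import *
s=telemetry.state(); print(s["t"],s["joints"],s["tcp_pos"],s["wrist_force"],s["torque"])
M=q(s["ee_rot"]).as_matrix();print("yaw_y",np.degrees(np.arctan2(M[1,1],M[0,1])))
f=vision.grab_frame("wrist"); save(f,"w4.png")
f=vision.grab_frame("top"); save(f,"top4.png")
E
```

```text
tcp_pos: [0.6441, -0.0757, 0.2014]
wrist_force: [-3.8, 1.4, 6.5]
finger_force: 79.7
tcp_pos: [0.6439, -0.0757, 0.202]
wrist_force: [-4.5, 0.9, 7.5]
finger_force: 79.9
tcp_pos: [0.6436, -0.0757, 0.2026]
wrist_force: [-5.0, 2.7, 9.5]
finger_force: 80.1
tcp_pos: [0.6435, -0.0756, 0.2031]
wrist_force: [-6.4, 1.8, 10.7]
finger_force: 80.3
tcp_pos: [0.6435, -0.0754, 0.2038]
wrist_force: [-6.4, 2.6, 13.5]
finger_force: 80.4
12.0833 [-2.20127389e-01  3.70556569e-01  4.18534810e-01  1.61514768e+00
  9.24233785e-05  2.90364461e+00] [ 0.64347547 -0.07539559  0.20378828] [-6.43350221  2.63103863 13.54206496] [ 0.41384295  1.48406309 -0.12203147]
yaw_y -88.97902010688885
```

```bash
python3 -m jog '[[0,0,0,0,0,0,0.8],[0,0,0,0,0,0,0.8],[0,0,0,0,0,0,0.8],[0,0,0,0,0,0,0.8],[0,0,0,0,0,0,0.8],[0,0,0,0,0,0,0.8],[0,0,-0.03,0,0,0,0.8],[0,0,-0.06,0,0,0,0.8],[0,0,-0.07,0,0,0,0.8],[0,0,-0.07,0,0,0,0.8]]' | grep -E "tcp|width|force"; python3 - <<'E'
from h import *
s=telemetry.state(); print(s["t"],s["joints"],s["tcp_pos"])
M=q(s["ee_rot"]).as_matrix();print("yaw_y",np.degrees(np.arctan2(M[1,1],M[0,1])))
f=vision.grab_frame("wrist"); save(f,"w5.png")
for l,z in [("handle_hub",.22),("handle_end",.22),("tab_tip",.163)]:
  for r in nets.place_of(l,f)[:2]: print(l,np.round(r["position"],1),round(r["conf"],2),np.round(atz(f,r["position"],z,1),4))
E
```

```text
tcp_pos: [0.6453, -0.0763, 0.2725]
wrist_force: [0.1, -0.5, -0.4]
gripper_width: 0.802
finger_force: 0.0
13.0167 [-2.20780020e-01  4.06449995e-01  6.03403626e-01  1.76050131e+00
 -3.87369773e-05  2.90027229e+00] [ 0.64532315 -0.07628367  0.27254415]
yaw_y -88.82348936266371
handle_hub [321.7 220.3] 0.63 [ 0.6437 -0.0757  0.22  ]
handle_end [318.4 139.2] 0.94 [ 0.6989 -0.0725  0.22  ]
```

View pics/w5.png

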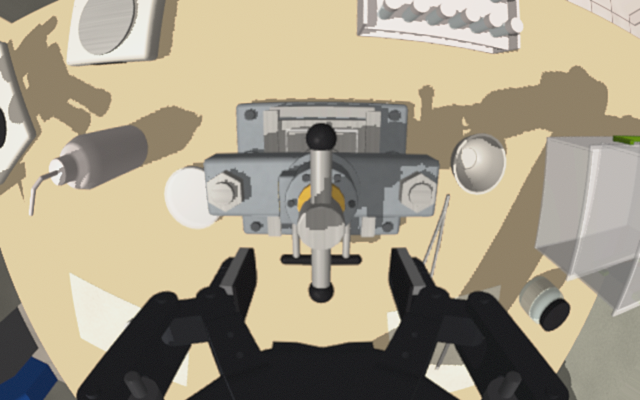

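The bar is vertical at column 320 with ball ends at rows 138 and 291, so it turned the full 210° with the gripper. On the housing's +y side, near (285,190), no tab stands out yet. The bar began to rise at about 90° of winding, so I expect the pop after about 65° more. I now regrasp half a turn back.

```bash
for i in 1; do python3 -m jog '[[0,0,0,0,0,-0.25,0.8],[0,0,0,0,0,-0.5,0.8],[0,0,0,0,0,-0.75,0.8],[0,0,0,0,0,-1,0.8],[0,0,0,0,0,-1,0.8]]' | grep ee_; python3 -m jog '[[0,0,0,0,0,-0.25,0.8],[0,0,0,0,0,-0.5,0.8],[0,0,0,0,0,-0.75,0.8],[0,0,0,0,0,-1,0.8],[0,0,0,0,0,-1,0.8]]' | grep ee_; python3 -m jog '[[0,0,0,0,0,-0.25,0.8],[0,0,0,0,0,-0.5,0.8],[0,0,0,0,0,-0.75,0.8],[0,0,0,0,0,-1,0.8],[0,0,0,0,0,-1,0.8]]' | grep ee_; python3 -m jog '[[0,0,0,0,0,-0.25,0.8],[0,0,0,0,0,-0.5,0.8],[0,0,0,0,0,-0.75,0.8],[0,0,0,0,0,-1,0.8],[0,0,0,0,0,-1,0.8]]' | grep ee_; python3 -m jog '[[0,0,0,0,0,-0.25,0.8],[0,0,0,0,0,-0.5,0.8],[0,0,0,0,0,-0.75,0.8],[0,0,0,0,0,-1,0.8],[0,0,0,0,0,-1,0.8]]' | grep ee_; python3 -m jog '[[0,0,0,0,0,-0.25,0.8],[0,0,0,0,0,-0.5,0.8],[0,0,0,0,0,-0.75,0.8],[0,0,0,0,0,-1,0.8],[0,0,0,0,0,-1,0.8],[0,0,0,0,0,-1,0.8]]'; done; python3 - <<'E'
from h import *
s=telemetry.state(); print(s["t"],s["joints"],s["tcp_pos"])
M=q(s["ee_rot"]).as_matrix();print("yaw_y",np.degrees(np.arctan2(M[1,1],M[0,1])))
print("to hub in tool axes",M.T@(np.array([.6440,-.0760,.201])-s["tcp_pos"]))
E
```

```text
ee_rot: [-0.001, 0.963, 0.27, -0.002]
ee_rot: [-0.001, 0.861, 0.509, -0.001]
ee_rot: [-0.001, 0.7, 0.714, -0.0]
ee_rot: [-0.001, 0.492, 0.871, -0.0]
ee_rot: [-0.0, 0.25, 0.968, -0.0]
t: 15.8
tcp_pos: [0.6437, -0.0759, 0.2681]
ee_rot: [-0.0, -0.007, 1.0, 0.0]
wrist_force: [1.0, 0.6, 0.6]
gripper_width: 0.801
finger_force: 0.0
15.8 [-2.20714078e-01  4.08209761e-01  5.96579476e-01  1.75963070e+00
  3.91960545e-05 -2.35556485e-01] [ 0.64370642 -0.07585206  0.26805396]
yaw_y 90.85040491110702
to hub in tool axes [-0.00032104 -0.00016211  0.0670538 ]
```

```bash
python3 -m jog '[[0,0,0.03,0,0,0,0.8],[0,0,0.055,0,0,0,0.8],[0,0,0.067,0,0,0,0.8],[0,0,0.067,0,0,0,0.8],[0,0,0.067,0,0,0,0.3],[0,0,0.067,0,0,0,0],[0,0,0.067,0,0,0,0],[0,0,0.067,0,0,0,0],[0,0,0.067,0,0,0,0],[0,0,0.067,0,0,0,0],[0,0,0.067,0,0,0,0]]' 80; python3 -m jog '[[0,0,0,0,0,0.2,0],[0,0,0,0,0,0.4,0],[0,0,0,0,0,0.6,0],[0,0,-0.0005,0,0,0.8,0],[0,0,-0.0007,0,0,1,0],[0,0,-0.0007,0,0,1,0]]'; python3 -m jog '[[0,0,0,0,0,0.2,0],[0,0,0,0,0,0.4,0],[0,0,-0.0003,0,0,0.6,0],[0,0,-0.0005,0,0,0.8,0],[0,0,-0.0007,0,0,1,0],[0,0,-0.0007,0,0,1,0]]'; python3 - <<'E'
from h import *
s=telemetry.state(); print(s["t"],s["joints"],s["tcp_pos"],s["wrist_force"],s["torque"])
M=q(s["ee_rot"]).as_matrix();print("yaw_y",np.degrees(np.arctan2(M[1,1],M[0,1])))
f=vision.grab_frame("wrist"); save(f,"w6.png")
for r in nets.place_of("tab_tip",f)[:2]: print(np.round(r["position"],1),round(r["conf"],2),np.round(atz(f,r["position"],.163,1),4))
E
```

```text
t: 16.72
tcp_pos: [0.6448, -0.0753, 0.2039]
ee_rot: [0.002, -0.01, 1.0, 0.0]
wrist_force: [-0.1, 2.7, 5.7]
gripper_width: 0.35
finger_force: 79.4
t: 17.22
tcp_pos: [0.6447, -0.0758, 0.2045]
ee_rot: [0.002, 0.25, 0.968, 0.0]
wrist_force: [-1.2, 1.4, 5.5]
gripper_width: 0.349
finger_force: 79.5
t: 17.72
tcp_pos: [0.6443, -0.0762, 0.2051]
ee_rot: [0.002, 0.493, 0.87, 0.0]
wrist_force: [-1.3, 1.3, 6.5]
gripper_width: 0.349
finger_force: 79.5
17.7167 [-2.20642699e-01  3.74249266e-01  4.25793046e-01  1.61923558e+00
 -7.33407584e-04  8.09519556e-01] [ 0.64429806 -0.07618725  0.20505633] [-1.31029542  1.34422736  6.5462132 ] [ 0.21758133  0.40867734 -0.09910932]
yaw_y 30.97611869001934
[364.7 150.7] 0.81 [ 0.6405 -0.021   0.163 ]
```

View pics/w6.png

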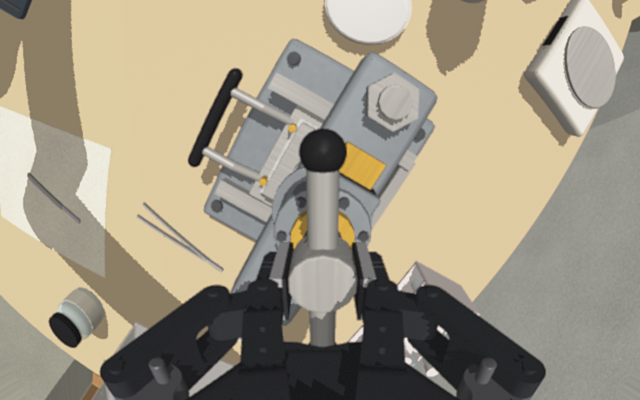

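The brass tab now stands fully out at (362,165). Measured, its tip is 56 mm from the screw axis, which matches "out". I release and back off straight up.

```bash
python3 -m jog '[[0,0,0,0,0,0,0.8],[0,0,0,0,0,0,0.8],[0,0,0,0,0,0,0.8],[0,0,0,0,0,0,0.8],[0,0,0,0,0,0,0.8],[0,0,0,0,0,0,0.8],[0,0,-0.03,0,0,0,0.8],[0,0,-0.06,0,0,0,0.8],[0,0,-0.09,0,0,0,0.8],[0,0,-0.10,0,0,0,0.8],[0,0,-0.10,0,0,0,0.8],[0,0,-0.10,0,0,0,0.8]]'; python3 - <<'E'
from h import *
s=telemetry.state()
f=vision.grab_frame("wrist"); save(f,"w7.png")
for l,z in [("tab_tip",.163),("platen_grip",.05),("handle_hub",.221),("handle_end",.221)]:
  for r in nets.place_of(l,f)[:1]: print(l,np.round(r["position"],1),round(r["conf"],2),np.round(atz(f,r["position"],z,1),4))
E
```

```text
t: 18.82
tcp_pos: [0.6444, -0.076, 0.3033]
ee_rot: [0.001, 0.491, 0.871, 0.0]
wrist_force: [0.0, 0.0, -0.5]
gripper_width: 0.802
finger_force: 0.0
tab_tip [350. 133.] 0.91 [ 0.6403 -0.0212  0.163 ]
platen_grip [241.8 115.4] 0.68 [ 0.5233 -0.0776  0.05  ]
handle_hub [322.2 204. ] 0.81 [ 0.6434 -0.0757  0.221 ]
handle_end [319.2 267.6] 0.83 [ 0.6707 -0.1259  0.221 ]
```

View pics/w7.png

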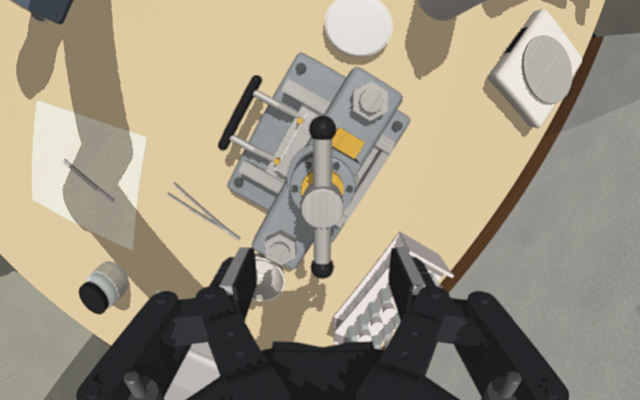

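The tab is still out at (348,143), the handle stayed where I left it (hub at 322,204), the platen is home, and the gripper is clear of everything.

```bash
python3 -c "
from cell import arm; print(arm.close_job())"
```

```text
the job is handed in; nothing more can be done
None
```

I pushed the platen home and wound the T-handle clockwise until the brass tab popped out. The press is left clamped with the arm clear of it, and I handed the job in at about 19 s; no verdict came back.

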